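Stow the markers in the tool tote and lift it off the pattern

TASK

Pack the tool tote and hold it up so that I can slide a fresh pattern sheet under it: first, with the tote standing on the table, drop the two paint markers, cap down as they stand now, into the two sockets of its wooden block, one in each. Then take the tote by its round handle, lift it level and hold it still and level, at least 5 cm clear of the table with both markers in their sockets; finish while still holding it up, without putting it down or letting go. Leave the tape roll, the tin and the square where they lie.

Things in the scene. Friction and masses are not known exactly. Their poses are not given: they have to be found in the camera images.
- tote: loose open tool tote, about 0.7 kg, plywood with green long sides, 150 (x) by 250 (y) mm, walls 70 high; 9 mm end boards narrow to 50 wide, 175 high. Origin: centre of underside, z up. Brown socket block fills x -67 to -23 mm, top at 70; tools fixed in the other half stay under 25. Loaded balance point: within 5 mm of below the handle's middle. Its -x side starts facing the robot, within 0.5 rad
- tote_handle: round wooden handle of the tote, diameter 24 mm, fixed between the two end boards along the tote's y axis, 232 mm free length. Origin: centre of the handle, on its axis, 150 mm above the tote's underside; same axes as the tote. Free of anything on both sides and below at its middle
- socket_left (a point): centre of the flat floor of the left (+y) socket in the tote's block: round upright hole, 26 mm in diameter with a 2 mm chamfered mouth, 44 mm deep (floor 26 mm and mouth 70 mm above the tote's underside); it lies at x -45, y +62 mm from the tote's origin, so the hole's axis passes 45 mm beside the handle's axis
- socket_right (a point): the same for the right (-y) socket, at x -45, y -62 mm from the tote's origin
- marker_blue: blue paint marker, a round stick 140 mm long standing upright on its black cap (30 g, loose, easily toppled): cap 20 mm diameter for the lower 45 mm (foot narrows to 17), blue barrel 19 mm diameter from 45 to 130 mm, white end plug 16 mm above. Origin: centre of the cap's flat foot; z along the marker, up
- marker_red: red paint marker, same as the blue one but with a red barrel. Origin: centre of the cap's flat foot; z along the marker, up
- tape_roll: roll of green tape lying flat, 84 mm outside, 60 mm inside diameter, 24 mm high; leave alone. Origin: centre of its underside
- nail_tin: closed round metal tin, 71 mm diameter, 42 mm high; leave alone. Origin: centre of its underside
- square: L-shaped layout square lying on the far part of the table: dark steel blade 45 by 300 mm (along its y), 4 mm thick, with a wooden stock 30 mm wide and 14 mm high that runs 130 mm to its +x from the blade's +y end; leave alone. Origin: under the middle of the blade

How it is judged:
By the outcome, as a careful person would: the job done as asked, in the order asked, and still so for the second after the job is handed in, while the arm keeps its last pose, push and grip.
It also fails if it takes over 72 s, if anything falls off the work surface, if the arm or the gripper's body presses on something with over 40 N, if the wrist force passes 120 N, or if a joint passes its speed limit or range.

ROBOT

A 6-joint arm with a two-finger parallel gripper is mounted at the origin on the work surface. World frame = base frame: x ahead of the robot, y to its left, z up, the work surface at z = 0. Lengths are in mm, angles in rad, forces in N, time in s.
With the tool pointing down it reaches from about 300 to 775 mm from the base axis. Payload 14.6 kg.
Tool frame: the origin (TCP) lies at the very end of the fingers, on their centre line; the grasp point (between the pads) lies 19 mm behind it; z points along the fingers, y is the direction in which the jaws open and shut (so a half turn about z gives the same grasp; the last joint's range is limited). The gripper opens to 94 mm and grips with 3 to 60 N. Pads are 16 mm wide; open, the fingers measure 119 mm over their backs; the gripper's body (75 mm by 177 mm) begins 78 mm behind the grasp point.
Start: joints at [-1.25, 0.3, 1.521, -0, 1.321, -0.067], TCP at [207.976, -509.151, 205.446] pointing down, gripper open.
Joint ranges: [-3.03, 3.03], [-0.79, 2.21], [0.23, 2.52], [-1.04, 4.18], [0, 3.07], [-2.55, 2.55]. Speed limits (rad/s): [2.22, 2.22, 2.57, 3.14, 3.14, 3.14].

INTERFACE

Orientations are given as [roll, pitch, yaw] about the fixed x, y, z axes, in that order (R = Rz(yaw) Ry(pitch) Rx(roll)).
In Python, from cell import manip gives the robot as it stands.
- The arm moves only by the shell command python3 -m inch 'ROWS' [FORCE]. ROWS is a JSON object of lists of equal length, an entry for each row: "grip": the opening, from -1 (shut) to 1 (fully open), so that 0 is half open; "travel": the shift along the world's x, y, z in cm, a list of three; "turn": the turn, a rotation vector about the world's x, y, z in degrees, a list of three. A call has 1 to 10 rows; each row is the pose to reach, as a shift and turn from the pose measured when the call began; what a row does not reach only later rows make up. A row lasts 1/8 s, in which the tool goes at most 62.5 mm and 10.7 degrees, less where a joint would pass 70% of its speed; a pose out of reach is approached as far as the arm can. A call with a gripper value outside its range is refused whole. The fingers move at their own pace and stop on an object; FORCE is the grip in N (left out, the last holds). Time passes only in rows, so rows that repeat a pose let the fingers close. It gives the time, the measured TCP pose, the force and the opening at its end, in the units of the state.
- manip.read_state(): the state, without advancing time (a new reading comes with each control period).
- manip.camera(name): name is "scene" or "top" or "wrist"; returns (picture, depth): 400x640x3 uint8, red, green, blue; 400x640 float32, mm along the optical axis (not along the pixel's ray), 0 where there is no reading.
- manip.calibration(name): a dict with "fx", "fy", "cx", "cy" (pixels), "k1" (the pictures are not rectified: a ray, as slopes to the right and down, at radius r is drawn at 1 + k1 r^2 times it, then the intrinsics apply), "world_from_camera" (4x4, takes a point from camera to world coordinates). Camera axes: x right, y up, looking along -z (the intrinsics and any distortion apply to the point x, -y, -z); pixel columns grow to the right and rows downward; lengths in mm; the calibration is good to about 2 mm. A picture is of the moment at which its call begins: read the wrist's pose just before it. calibration takes no time and is no camera call; for the wrist camera it gives the pose at the moment of the call.
- manip.sign_off(): hands the job in, once; it reports no verdict.
Trained networks look in the newest picture that a camera, given by its name, has taken for a name from the list of things; names that differ only in an ending like _2 or _b are one class to them, and where a whole thing is asked for, a point or a joint stands for the part that bears it (a point fixed in the world has none). Each returns a list of dicts, best first, with "p" (0 to 1); they miss things now and then, are a little off and sometimes report something else, mostly with a low value. They report only what shows in the picture. A call takes as long as a camera call.
- manip.look_for(camera, label): "bbox" ([left, top, right, bottom] in pixels, round what is visible of it).
The state is a dict: "clock": time; "joints": joint angles; "qd": joint speeds; "effort": joint torques, N m; "eef_pos": TCP position; "eef_rot": TCP orientation; "wrist_force": force on the tool from outside, world axes, zero at the start; "moment": the same for the moment, N m; "finger_gap": finger opening in mm.
Only numpy, scipy, OpenCV 4.12 (cv2) and the standard library are available. Lean on these libraries where they do the work, as an engineer would, in place of code of your own. Each camera call takes 0.05 s, during which the arm holds its last target.

## Working session

There is one attempt and no reset: what is moved stays moved. The work goes in short steps, Python scripts to look and compute and a shell command to move; the robot and the scene stay as the last step left them, time stands still between calls to the robot, and variables do not carry over. Pictures are saved under pics/ and viewed, and the job is handed in when it is done.

```bash
ls; mkdir -p pics
python3 - <<'E'
from cell import manip
import cv2,numpy as np
print(manip.read_state())
for n in ["scene","top","wrist"]:
    p,d=manip.camera(n); cv2.imwrite(f"pics/a_{n}.png",p[:,:,::-1]); np.save(f"pics/a_{n}_d.npy",d)
    c=manip.calibration(n); print(n,{k:(np.round(v,3).tolist() if k=="world_from_camera" else v) for k,v in c.items()})
E
```

```text
pics
{'clock': 0.0, 'joints': array([-1.24956259e+00,  3.00492925e-01,  1.52159108e+00,  1.98601459e-05,
        1.32071929e+00, -6.66205100e-02]), 'qd': array([ 0.00033938,  0.00022738, -0.00040424, -0.00105046,  0.00138575,
        0.00191896]), 'effort': array([ 4.41848943e-04, -5.31808448e+01, -3.52735376e+01,  7.08719459e-02,
        2.44613987e-02, -8.55178951e-05]), 'eef_pos': array([ 207.91701903, -508.89167136,  204.87013709]), 'eef_rot': array([-3.14038598e+00, -9.97874358e-05,  3.87849264e-01]), 'wrist_force': array([ 0.0297126 ,  0.46625518, -0.23517706]), 'moment': array([-0.03085147, -0.01653683, -0.01457349]), 'finger_gap': 94.17276795535813}
scene {'fx': 391.6522901212001, 'fy': 391.6522901212001, 'cx': 321.29284122113944, 'cy': 196.1570100146165, 'k1': 0.026185260149130786, 'world_from_camera': [[0.332, -0.65, 0.684, 1309.185], [0.943, 0.242, -0.228, -233.532], [-0.017, 0.721, 0.693, 839.74], [0.0, 0.0, 0.0, 1.0]]}
top {'fx': 520.6896607949191, 'fy': 520.6896607949191, 'cx': 319.1401349978508, 'cy': 206.340090025824, 'k1': -0.1435645349156055, 'world_from_camera': [[0.028, 0.993, -0.117, 468.405], [-0.999, 0.03, 0.016, 15.867], [0.02, 0.117, 0.993, 1448.916], [0.0, 0.0, 0.0, 1.0]]}
wrist {'fx': 305.93033424352177, 'fy': 305.93033424352177, 'cx': 319.00881589324126, 'cy': 198.70449968908554, 'k1': -0.03736174968369874, 'world_from_camera': [[0.378, 0.901, 0.212, 269.977], [-0.926, 0.368, 0.086, -484.147], [-0.001, -0.229, 0.973, 385.258], [0.0, 0.0, 0.0, 1.0]]}
```

View pics/a_top.png

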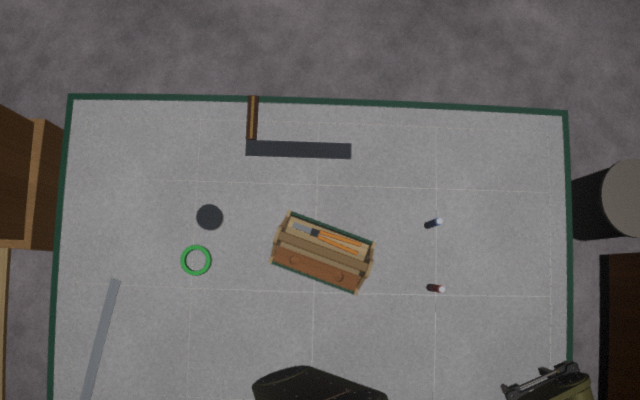

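View pics/a_scene.png

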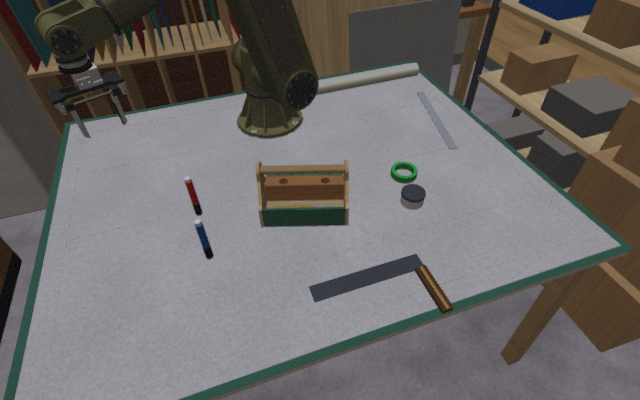

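View pics/a_wrist.png

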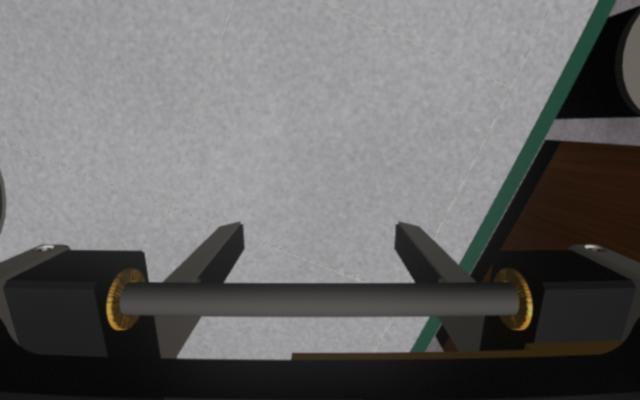

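```bash
cat > h.py <<'E'
import numpy as np,cv2
from cell import manip
def rays(c,uv):
    uv=np.asarray(uv,float).reshape(-1,2)
    K=np.array([[c['fx'],0,c['cx']],[0,c['fy'],c['cy']],[0,0,1]])
    n=cv2.undistortPoints(uv.reshape(-1,1,2),K,np.array([c['k1'],0,0,0,0])).reshape(-1,2)
    return n
def pts(c,uv,d):
    n=rays(c,uv); d=np.asarray(d,float).reshape(-1,1)
    P=np.hstack([n[:,:1]*d,-n[:,1:]*d,-d])
    T=np.array(c['world_from_camera']); return P@T[:3,:3].T+T[:3,3]
def at_z(c,uv,z):
    n=rays(c,uv); T=np.array(c['world_from_camera'])
    D=np.hstack([n[:,:1],-n[:,1:],-np.ones((len(n),1))])@T[:3,:3].T
    return T[:3,3]+D*((z-T[2,3])/D[:,2])[:,None]
def cloud(c,d):
    v,u=np.mgrid[0:400,0:640]
    P=pts(c,np.stack([u,v],-1).reshape(-1,2),d.reshape(-1)).reshape(400,640,3)
    P[d<=0]=np.nan
    return P
def proj(c,P):
    T=np.linalg.inv(np.array(c['world_from_camera'])); P=np.asarray(P,float).reshape(-1,3)
    Q=P@T[:3,:3].T+T[:3,3]; n=np.stack([Q[:,0]/-Q[:,2],-Q[:,1]/-Q[:,2]],1)
    r2=(n**2).sum(1,keepdims=True); n=n*(1+c['k1']*r2)
    return n*[c['fx'],c['fy']]+[c['cx'],c['cy']]
E
python3 - <<'E'
from h import *
c=manip.calibration("top"); d=np.load("pics/a_top_d.npy"); p=cv2.imread("pics/a_top.png")
P=cloud(c,d); 
print("table z", np.nanmedian(P[300:340,150:250,2]), np.nanmedian(P[180:200,380:560,2]))
m=(P[...,2]>8)&(P[...,0]>300)
n,l,s,cc=cv2.connectedComponentsWithStats(m.astype(np.uint8))
for i in range(1,n):
    if s[i,4]>15:
        Q=P[l==i]; z=Q[:,2]; top=Q[z>np.nanpercentile(z,80)]
        print(s[i].tolist(), np.round(np.nanmedian(Q,0),1), "zmax",round(np.nanmax(z),1), np.round(np.nanmean(top,0),1))
# tote edges
m=(P[...,2]>55)&(P[...,2]<80)&(l==l[252,323]);Q=P[m];print(l[252,323],cv2.minAreaRect(Q[:,:2].astype(np.float32)))
for lo,hi in [(130,190),(150,170)]:
    Q=P[(P[...,2]>lo)&(P[...,2]<hi)&(P[...,0]>300)&(P[...,0]<600)&(abs(P[...,1])<200)]
    print(len(Q),cv2.minAreaRect(Q[:,:2].astype(np.float32)),np.median(Q,0))
big=cv2.resize(p[190:310,250:460],None,fx=3.6,fy=3.6,interpolation=cv2.INTER_CUBIC); cv2.imwrite("pics/b.png",big)
E
```

```text
table z 0.24444187979179333 0.15884757223557244
[246, 95, 13, 48, 470] [885.5 190.6  14.2] zmax 23.9 [884.4 191.1  18.6]
[196, 204, 27, 27, 545] [596.  290.8  41.8] zmax 52.0 [597.  292.8  46.4]
[268, 210, 108, 85, 4819] [502.8 -16.8  69.5] zmax 181.8 [508.5 -17.9 162. ]
[424, 218, 19, 11, 125] [ 592.7 -306.8  106. ] zmax 145.0 [ 595.7 -313.6  140.2]
[179, 244, 33, 31, 405] [476.9 332.6  24. ] zmax 32.2 [476.2 323.9  28.1]
[427, 284, 18, 9, 122] [ 422.9 -313.9  108.4] zmax 145.2 [ 422.2 -320.   140.6]
585 ((508.7406005859375, -18.378005981445312), (250.5763702392578, 150.63685607910156), 71.04340362548828)
1081 ((508.3515930175781, -17.212539672851562), (248.52809143066406, 50.79662322998047), 70.906494140625) [508.82932595 -18.05316712 160.4008495 ]
955 ((508.0227966308594, -17.00890350341797), (248.32212829589844, 49.32256317138672), 70.96560668945312) [508.80187699 -18.1829921  160.150795  ]
```

View pics/b.png

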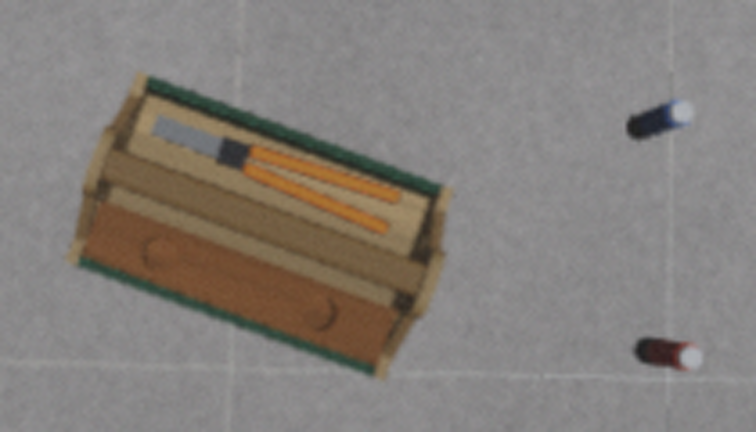

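Run:
```python
from h import *
from scipy.optimize import least_squares
H=[]
for z in [0,8,45,46,130,131,140]:
    r=8.5 if z==0 else 10 if z<=45 else 9.5 if z<=130 else 8
    a=np.linspace(0,2*np.pi,24,endpoint=False); H.append(np.stack([r*np.cos(a),r*np.sin(a),0*a+z],1))
H=np.vstack(H)
def sil(c,xy,sc=8,box=None):
    q=proj(c,H+[xy[0],xy[1],0]); return q
for cam in ["top","scene"]:
    c=manip.calibration(cam); d=np.load(f"pics/a_{cam}_d.npy"); P=cloud(c,d)
    for nm,g in [("blue",(595,-310)),("red",(423,-316))]:
        m=(np.hypot(P[...,0]-g[0],P[...,1]-g[1])<45)&(P[...,2]>6)
        v,u=np.nonzero(m); cen=np.array([u.mean(),v.mean()])
        # match centroid of silhouette hull above z=6
        def f(xy):
            hull=cv2.convexHull((proj(c,np.vstack([H[24:],H[:24]+[0,0,6]])+[xy[0],xy[1],0])).astype(np.float32))
            M=cv2.moments(hull); return [M['m10']/M['m00']-cen[0],M['m01']/M['m00']-cen[1]]
        s=least_squares(f,g,diff_step=1e-3)
        hull=cv2.convexHull(proj(c,H+[*s.x,0]).astype(np.float32))
        print(cam,nm,len(u),cv2.contourArea(hull),np.round(s.x,1),"box",u.min(),v.min(),u.max(),v.max(),cv2.boundingRect(hull))
        # white plug
    print()
```

```text
top blue 144 124.73356714728288 [ 595.6 -311.1] box 416 210 442 236 (423, 217, 19, 12)
top red 149 124.15625232364982 [ 422.4 -316.1] box 416 272 444 302 (424, 283, 19, 10)

scene blue 333 325.6548176854849 [ 598.  -315.2] box 194 219 213 258 (193, 219, 20, 41)
scene red 268 286.1679076702567 [ 423.4 -324.2] box 184 177 202 214 (183, 176, 19, 40)
```

```bash
cat >> h.py <<'E'
H=[]
for _z in [6,8,45,46,130,131,140]:
    _r=8.5 if _z<8 else 10 if _z<=45 else 9.5 if _z<=130 else 8
    _a=np.linspace(0,2*np.pi,24,endpoint=False); H.append(np.stack([_r*np.cos(_a),_r*np.sin(_a),0*_a+_z],1))
H=np.vstack(H)
from scipy.optimize import least_squares
def fit_marker(c,d,g):
    P=cloud(c,d); m=(np.hypot(P[...,0]-g[0],P[...,1]-g[1])<45)&(P[...,2]>6)
    n,l,s,_=cv2.connectedComponentsWithStats(m.astype(np.uint8),connectivity=4); i=1+np.argmax(s[1:,4])
    v,u=np.nonzero(l==i); lo,hi=np.array([u.min(),v.min()]),np.array([u.max(),v.max()])
    cen=np.array([u.mean(),v.mean()])
    def f(xy):
        hull=cv2.convexHull(proj(c,H+[xy[0],xy[1],0]).astype(np.float32)); M=cv2.moments(hull)
        return [M['m10']/M['m00']-cen[0],M['m01']/M['m00']-cen[1]]
    s=least_squares(f,g,diff_step=1e-3)
    hull=cv2.convexHull(proj(c,H+[*s.x,0]).astype(np.float32))
    return np.round(s.x,1),len(u),cv2.contourArea(hull),(lo,hi),cv2.boundingRect(hull)
E
python3 - <<'E'
from h import *
for cam in ["top","scene"]:
    c=manip.calibration(cam); d=np.load(f"pics/a_{cam}_d.npy")
    for g in [(595,-310),(423,-316)]: print(cam,*fit_marker(c,d,g))
E
```

```text
top [ 594.9 -313.4] 127 124.77716078609228 (array([424, 218]), array([442, 228])) (424, 217, 19, 12)
top [ 422.4 -320.5] 125 124.83285074308515 (array([427, 283]), array([444, 292])) (425, 283, 20, 10)
scene [ 598.  -315.2] 333 316.18664470966905 (array([194, 219]), array([213, 258])) (193, 219, 20, 40)
scene [ 423.4 -324.2] 268 277.15004290279467 (array([184, 177]), array([202, 214])) (183, 176, 19, 39)
```

```bash
python3 -m inch '{"grip":[0.5,0.5,0.5,0.5,0.5,0.5,0.5,0.5],"travel":[[2,2,2],[6,5,3.5],[10.5,9,3.5],[15,13,3.5],[19,16.5,3.5],[21.5,18.7,3.5],[21.5,18.7,3.5],[21.5,18.7,3.5]],"turn":[[0,0,-7],[0,0,-15],[0,0,-24],[0,0,-33],[0,0,-41.2],[0,0,-41.2],[0,0,-41.2],[0,0,-41.2]]}' 15
cat > look.py <<'E'
import sys
from h import *
nm=sys.argv[1]
s=manip.read_state(); c=manip.calibration("wrist"); p,d=manip.camera("wrist")
cv2.imwrite(f"pics/{nm}.png",p[:,:,::-1]); np.save(f"pics/{nm}_d.npy",d)
np.save(f"pics/{nm}_c.npy",c,allow_pickle=True)
print(s['clock'],np.round(s['eef_pos'],1),np.round(s['eef_rot'],3),np.round(s['joints'],2),round(s['finger_gap'],1),np.round(s['wrist_force'],1))
E
python3 look.py c1
```

```text
clock: 1.15
eef_pos: [422.4, -322.4, 239.9]
eef_rot: [-3.141, 0.0, -0.331]
wrist_force: [-0.2, 0.1, -0.1]
finger_gap: 70.6
1.15 [ 422.4 -322.4  239.9] [-3.141  0.    -0.331] [-0.72  0.23  1.52  0.    1.38  1.18] 70.6 [-0.2  0.1 -0.1]
```

View pics/c1.png

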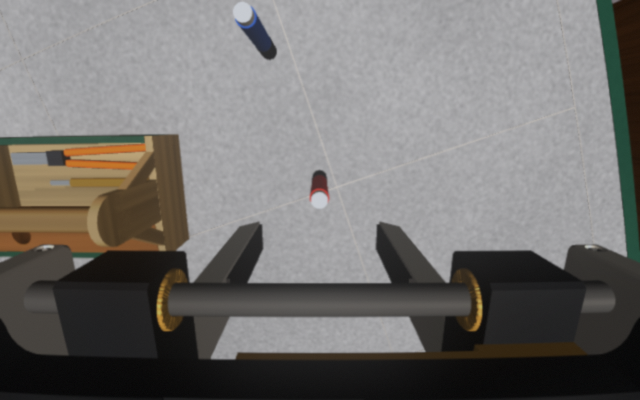

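Run:
```python
from h import *
c=np.load("pics/c1_c.npy",allow_pickle=True).item(); d=np.load("pics/c1_d.npy")
for g in [(423,-322),(596,-314)]: print(*fit_marker(c,d,g))
print(at_z(c,[[319,200]],140))
P=cloud(c,d)
print(np.nanmedian(P[60:120,350:500,2]))
```

```text
[ 248.1 -260.5] 36144 1129.9671119190753 (array([ 94, 222]), array([541, 397])) (309, 292, 18, 79)
[ 595.5 -313.9] 1161 1154.2685276682105 (array([233,   2]), array([276,  58])) (232, 1, 44, 58)
[[ 422.20022201 -321.98059824  140.        ]]
1.0614618350315652
```

```bash
python3 -m inch '{"grip":[0.3,0.3,0.3,0.3,0.3,0.3,0.3],"travel":[[0,0.04,-2.5],[0,0.04,-6.5],[0,0.04,-10.5],[0,0.04,-14],[0,0.04,-15.8],[0,0.04,-15.8],[0,0.04,-15.8]],"turn":[[0,0,0],[0,0,0],[0,0,0],[0,0,0],[0,0,0],[0,0,0],[0,0,0]]}' 15
python3 look.py c2
```

```text
clock: 2.08
eef_pos: [422.2, -323.0, 82.9]
eef_rot: [-3.141, -0.001, -0.333]
wrist_force: [0.1, 0.3, -0.0]
finger_gap: 61.1
2.075 [ 422.2 -323.    82.9] [-3.141e+00 -1.000e-03 -3.330e-01] [-0.72  0.39  1.7   0.    1.05  1.18] 61.1 [ 0.1  0.3 -0. ]
```

View pics/c2.png

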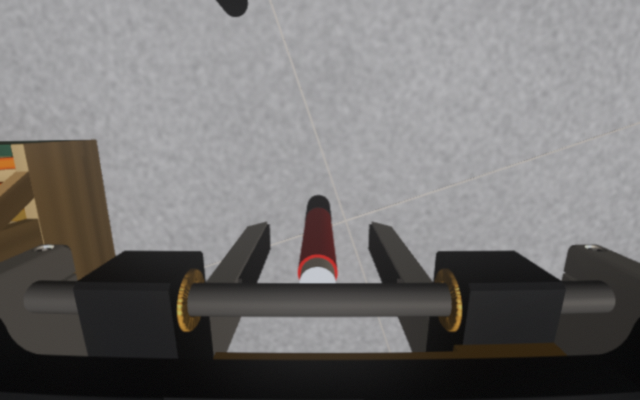

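Marker stands centred between the fingers (x≈318, fingers at 270 and 370). Now close.

```bash
python3 -m inch '{"grip":[0,-0.3,-1,-1,-1,-1,-1,-1],"travel":[[0,0.05,0],[0,0.05,0],[0,0.05,0],[0,0.05,0],[0,0.05,0],[0,0.05,0],[0,0.05,0],[0,0.05,0]],"turn":[[0,0,0],[0,0,0],[0,0,0],[0,0,0],[0,0,0],[0,0,0],[0,0,0],[0,0,0]]}' 15
python3 look.py c3
```

```text
clock: 3.12
eef_pos: [422.4, -322.4, 83.0]
eef_rot: [-3.141, -0.001, -0.333]
wrist_force: [-0.2, 0.1, 1.5]
finger_gap: 18.8
3.125 [ 422.4 -322.4   83. ] [-3.141e+00 -1.000e-03 -3.330e-01] [-0.72  0.39  1.7   0.    1.05  1.18] 18.8 [-0.2  0.1  1.5]
```

View pics/c3.png

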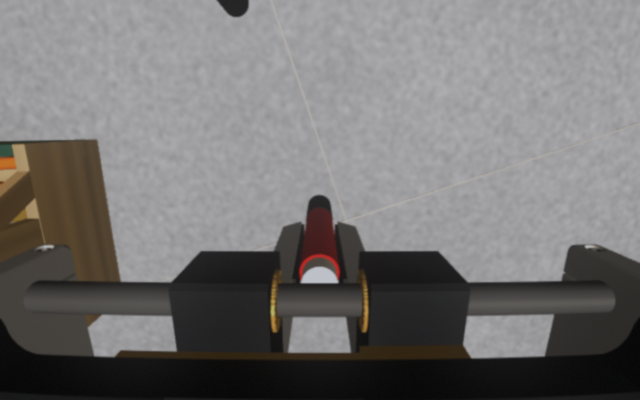

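```bash
python3 -m inch '{"grip":[-1,-1,-1,-1,-1,-1,-1,-1,-1,-1],"travel":[[0,0,3],[0,0,8],[0,0,13],[0.5,2,18],[1,6,22],[2,11.5,23],[3,17.5,23],[3.8,23.5,23],[4.2,28.5,23],[4.4,30.2,23]],"turn":[[0,0,0],[0,0,0],[0,0,0],[0,0,0],[0,0,0],[0,0,0],[0,0,0],[0,0,0],[0,0,0],[0,0,0]]}'
python3 -m inch '{"grip":[-1,-1,-1],"travel":[[0,1,0],[0,1.2,0],[0,1.2,0]],"turn":[[0,0,0],[0,0,0],[0,0,0]]}'
python3 look.py c4
```

```text
clock: 4.42
eef_pos: [466.3, -18.3, 313.2]
eef_rot: [-3.141, -0.002, -0.33]
wrist_force: [0.0, 0.2, -0.5]
finger_gap: 18.8
clock: 4.8
eef_pos: [466.4, -7.1, 313.1]
eef_rot: [-3.141, -0.001, -0.331]
wrist_force: [0.8, 0.4, -0.4]
finger_gap: 18.9
4.8 [466.4  -7.1 313.1] [-3.141e+00 -1.000e-03 -3.310e-01] [-0.09  0.05  1.57 -0.    1.52  1.81] 18.9 [ 0.8  0.4 -0.4]
```

View pics/c4.png

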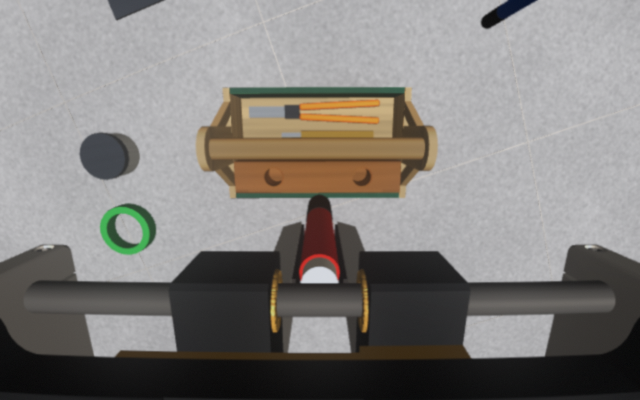

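Run:
```python
from h import *
c=np.load("pics/c4_c.npy",allow_pickle=True).item(); d=np.load("pics/c4_d.npy"); p=cv2.imread("pics/c4.png")
# model fit: predicted mouths given pose
def tote(x,y,yaw,P):
    R=np.array([[np.cos(yaw),-np.sin(yaw),0],[np.sin(yaw),np.cos(yaw),0],[0,0,1]]); return np.asarray(P)@R.T+[x,y,0]
th=np.linspace(0,2*np.pi,40)
Lm=np.stack([-45+15*np.cos(th),62+15*np.sin(th),0*th+70],1); Rm=Lm-[0,124,0]
corn=[[-75,125,70],[-75,-125,70],[75,125,70],[75,-125,70]]
print(proj(c,tote(508.5,-17.8,-.331,corn)).round(1).tolist())
big=cv2.resize(p,None,fx=4,fy=4,interpolation=cv2.INTER_CUBIC)
for M in (Lm,Rm):
    q=proj(c,tote(508.5,-17.8,-.331,M)); cv2.polylines(big,[(q*4+1.5).astype(int).reshape(-1,1,2)],True,(0,255,0),1)
cv2.imwrite("pics/c4b.png",big[560:820,760:1560])
print(at_z(c,[[274,177],[362,177]],70).round(1))
P=cloud(c,d)
m=(P[...,2]>60)&(P[...,2]<78)&(np.hypot(P[...,0]-508,P[...,1]+18)<160); m[200:]=0
print(np.nanmedian(P[165:188,300:340,2]))
```

```text
[[228.9, 198.2], [404.3, 198.2], [221.8, 87.5], [411.1, 87.5]]
[[485.7  53.   70. ]
 [445.7 -63.4  70. ]]
70.90296970346711
```

View pics/c4b.png

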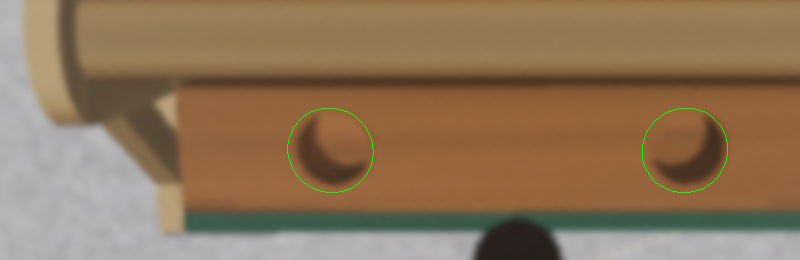

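```bash
python3 -m inch '{"grip":[-1,-1,-1,-1,-1,-1,-1,-1,-1,-1],"travel":[[0.7,2,0],[1.6,5,0],[2,6.1,0],[2,6.2,-1],[2,6.2,-4],[2,6.2,-8],[2,6.2,-12],[2,6.2,-14.5],[2,6.2,-14.8],[2,6.2,-14.8]],"turn":[[0,0,0],[0,0,0],[0,0,0],[0,0,0],[0,0,0],[0,0,0],[0,0,0],[0,0,0],[0,0,0],[0,0,0]]}'
python3 look.py c5
python3 - <<'E'
from h import *
p,d=manip.camera("scene"); cv2.imwrite("pics/s5.png",cv2.resize(p[140:250,220:390,::-1],None,fx=4.5,fy=4.5,interpolation=cv2.INTER_CUBIC))
E
```

```text
clock: 6.1
eef_pos: [486.5, 54.4, 165.8]
eef_rot: [-3.141, -0.002, -0.332]
wrist_force: [1.1, -0.3, -0.1]
finger_gap: 18.6
6.1 [486.5  54.4 165.8] [-3.141e+00 -2.000e-03 -3.320e-01] [ 0.04  0.2   1.74 -0.    1.2   1.94] 18.6 [ 1.1 -0.3 -0.1]
```

View pics/c5.png

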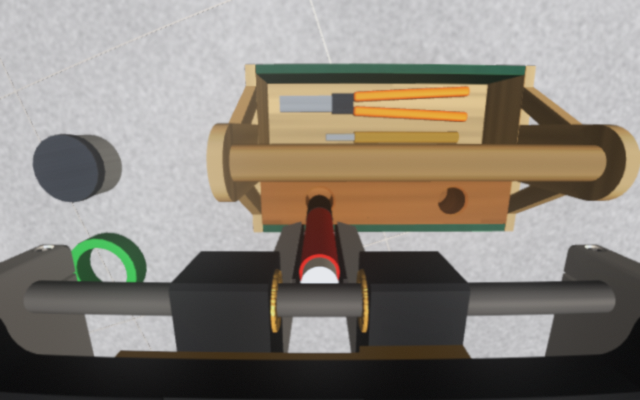

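View pics/s5.png

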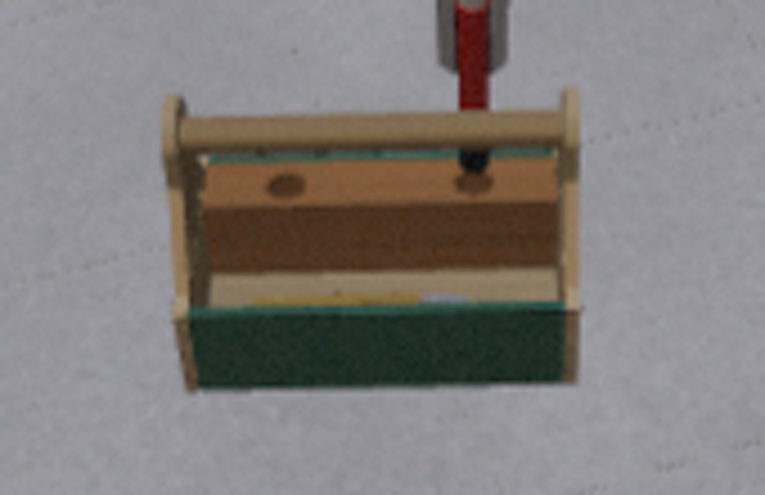

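```bash
cat > ov.py <<'E'
import sys
from h import *
nm,x,y,yaw,tx,ty,fz=sys.argv[1],*map(float,sys.argv[2:8])
c=np.load(f"pics/{nm}_c.npy",allow_pickle=True).item(); p=cv2.imread(f"pics/{nm}.png")
R=np.array([[np.cos(yaw),-np.sin(yaw),0],[np.sin(yaw),np.cos(yaw),0],[0,0,1]])
th=np.linspace(0,2*np.pi,60); C=np.stack([np.cos(th),np.sin(th),0*th],1)
big=cv2.resize(p,None,fx=5,fy=5,interpolation=cv2.INTER_CUBIC)
def dr(P,col): cv2.polylines(big,[(proj(c,P)*5+2).astype(int).reshape(-1,1,2)],True,col,1)
for yy in (62,-62):
    dr((C*15+[-45,yy,70])@R.T+[x,y,0],(0,255,0))
dr(C*10+[tx,ty,fz+8],(255,255,0)); dr(C*10+[tx,ty,fz+45],(255,255,0))
u,v=map(int,proj(c,[tx,ty,fz])[0]*5); print(u/5,v/5)
cv2.imwrite(f"pics/{nm}o.png",big[max(0,v-250):v+250,max(0,u-250):u+550])
E
python3 ov.py c5 508.5 -17.8 -.331 486.4 54.6 82.8
```

```text
319.0 204.4
```

View pics/c5o.png

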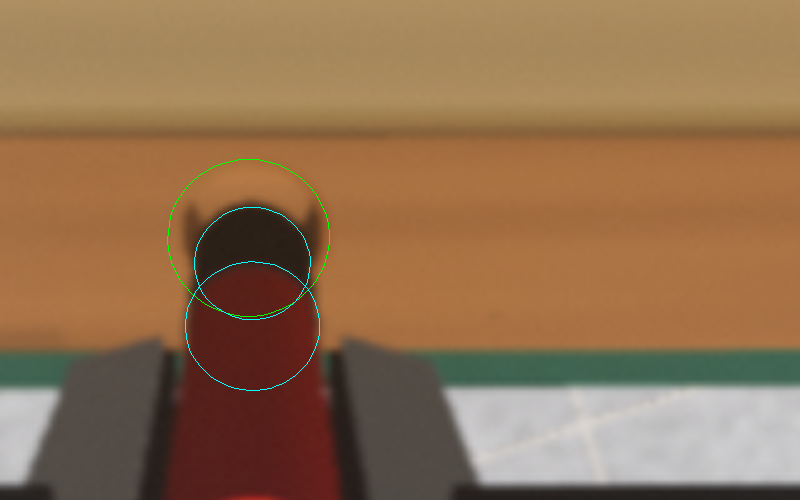

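```bash
python3 -m inch '{"grip":[-1,-1,-1,-1,-1,-1,-1],"travel":[[0,0,-1],[0,0,-2],[0,0,-3],[0,0,-4],[0,0,-5],[0,0,-5.4],[0,0,-5.4]],"turn":[[0,0,0],[0,0,0],[0,0,0],[0,0,0],[0,0,0],[0,0,0],[0,0,0]]}'
python3 look.py c6
```

```text
clock: 7.08
eef_pos: [486.8, 54.6, 112.0]
eef_rot: [-3.141, -0.003, -0.331]
wrist_force: [-0.5, 0.0, 0.5]
finger_gap: 18.7
7.075 [486.8  54.6 112. ] [-3.141e+00 -3.000e-03 -3.310e-01] [ 0.04  0.27  1.79 -0.    1.08  1.94] 18.7 [-0.5  0.   0.5]
```

View pics/c6.png

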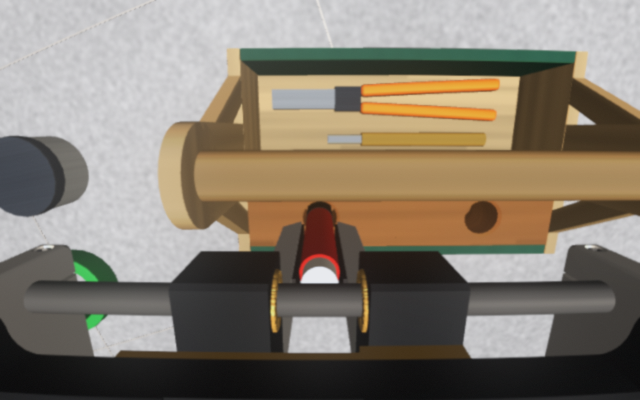

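```bash
python3 -m inch '{"grip":[-0.5,-0.3,-0.1,-0.1,-0.1,-0.1,-0.1,-0.1,-0.1,-0.1],"travel":[[0,0,0],[0,0,0],[0,0,0],[0,0,0],[0,0,1],[0,0,4],[0,0,8],[0,0,12],[0,0,13],[0,0,13]],"turn":[[0,0,0],[0,0,0],[0,0,0],[0,0,0],[0,0,0],[0,0,0],[0,0,0],[0,0,0],[0,0,0],[0,0,0]]}'
python3 look.py c7
```

```text
clock: 8.38
eef_pos: [486.9, 54.6, 242.4]
eef_rot: [-3.141, -0.004, -0.331]
wrist_force: [0.5, -0.8, -0.2]
finger_gap: 42.5
8.375 [486.9  54.6 242.4] [-3.141 -0.004 -0.331] [ 0.04  0.13  1.64 -0.    1.37  1.94] 42.5 [ 0.5 -0.8 -0.2]
```

View pics/c7.png

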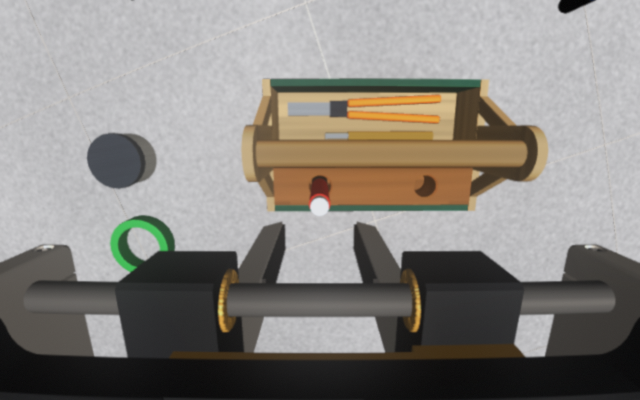

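```bash
python3 -m inch '{"grip":[0.3,0.3,0.3,0.3,0.3,0.3,0.3,0.3,0.3,0.3],"travel":[[0.5,-2,1],[2,-7,1],[3.7,-12.5,1],[5.4,-18.5,1],[7.2,-24.5,1],[9,-30.5,0],[10.5,-35.5,0],[10.9,-36.8,0],[10.9,-36.8,0],[10.9,-36.8,0]],"turn":[[0,0,0],[0,0,0],[0,0,0],[0,0,0],[0,0,0],[0,0,0],[0,0,0],[0,0,0],[0,0,0],[0,0,0]]}'
python3 look.py c8
python3 ov.py c8 508.5 -17.8 -.331 595.5 -313.9 95
```

```text
clock: 9.68
eef_pos: [595.6, -311.9, 241.4]
eef_rot: [-3.141, -0.002, -0.33]
wrist_force: [0.0, -0.2, 0.5]
finger_gap: 61.0
9.675 [ 595.6 -311.9  241.4] [-3.141e+00 -2.000e-03 -3.300e-01] [-0.54  0.56  1.07  0.    1.51  1.36] 61.0 [ 0.  -0.2  0.5]
320.8 189.4
```

View pics/c8.png

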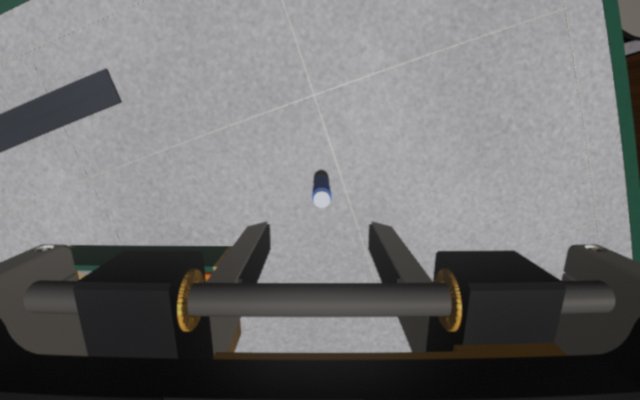

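View pics/c8o.png

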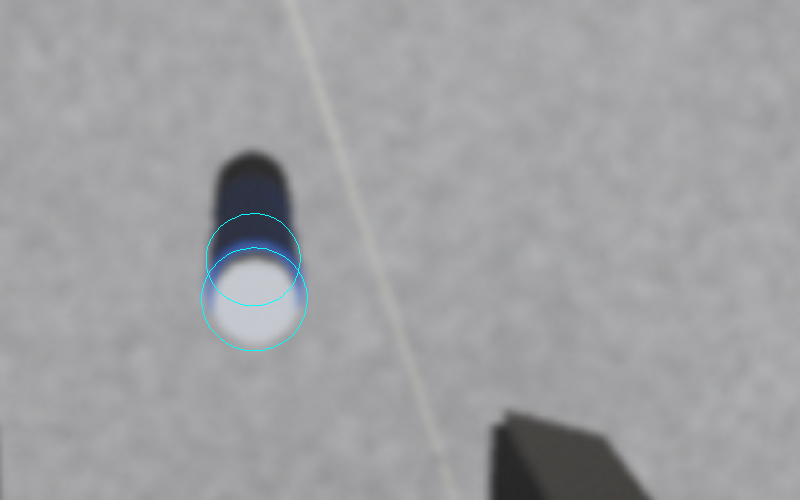

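```bash
python3 -m inch '{"grip":[0.3,0.3,0.3,0.3,0.3,0.3,0.3],"travel":[[0,-0.15,-2.5],[0,-0.2,-6.5],[0,-0.2,-10.5],[0,-0.2,-14],[0,-0.2,-15.8],[0,-0.2,-15.8],[0,-0.2,-15.8]],"turn":[[0,0,0],[0,0,0],[0,0,0],[0,0,0],[0,0,0],[0,0,0],[0,0,0]]}'
python3 -m inch '{"grip":[0,-0.3,-1,-1,-1,-1,-1,-1],"travel":[[0,0,0],[0,0,0],[0,0,0],[0,0,0],[0,0,0],[0,0,0],[0,0,0],[0,0,0]],"turn":[[0,0,0],[0,0,0],[0,0,0],[0,0,0],[0,0,0],[0,0,0],[0,0,0],[0,0,0]]}' 15
python3 look.py c9
```

```text
clock: 10.6
eef_pos: [596.4, -314.1, 85.6]
eef_rot: [-3.142, -0.005, -0.33]
wrist_force: [-1.5, -0.5, -0.3]
finger_gap: 61.2
clock: 11.6
eef_pos: [596.4, -314.1, 85.6]
eef_rot: [-3.142, -0.005, -0.33]
wrist_force: [0.4, 0.6, -0.0]
finger_gap: 18.7
11.6 [ 596.4 -314.1   85.6] [-3.142 -0.005 -0.33 ] [-0.54  0.68  1.25  0.    1.21  1.36] 18.7 [ 0.4  0.6 -0. ]
```

View pics/c9.png

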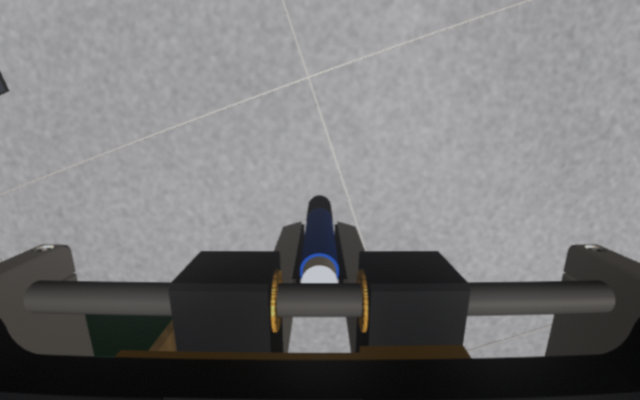

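```bash
python3 -m inch '{"grip":[-1,-1,-1,-1,-1,-1,-1,-1,-1,-1],"travel":[[0,0,3],[0,0,8],[0,0,13],[-1,1.5,18],[-3.3,5.5,22],[-6.3,10.5,22.8],[-9.3,15.5,22.8],[-12.3,20.5,22.8],[-14.6,24.5,22.8],[-15,25.2,22.8]],"turn":[[0,0,0],[0,0,0],[0,0,0],[0,0,0],[0,0,0],[0,0,0],[0,0,0],[0,0,0],[0,0,0],[0,0,0]]}'
python3 -m inch '{"grip":[-1,-1],"travel":[[0,0,0],[0,0,0]],"turn":[[0,0,0],[0,0,0]]}'
```

```text
clock: 12.9
eef_pos: [445.5, -60.4, 314.4]
eef_rot: [-3.141, -0.006, -0.328]
wrist_force: [0.5, -0.2, -0.5]
finger_gap: 18.6
clock: 13.15
eef_pos: [445.9, -61.1, 314.2]
eef_rot: [-3.141, -0.006, -0.328]
wrist_force: [0.7, -0.6, -0.9]
finger_gap: 18.5
```

```bash
python3 -m inch '{"grip":[-1,-1,-1,-1,-1,-1,-1],"travel":[[0.08,-0.1,-1],[0.08,-0.13,-4],[0.08,-0.13,-8],[0.08,-0.13,-12],[0.08,-0.13,-14.3],[0.08,-0.13,-14.6],[0.08,-0.13,-14.6]],"turn":[[0,0.2,0],[0,0.3,0],[0,0.3,0],[0,0.3,0],[0,0.3,0],[0,0.3,0],[0,0.3,0]]}'
python3 look.py c10; python3 ov.py c10 508.8 -18.4 -.331 446.3 -62.4 82.5
```

```text
clock: 14.02
eef_pos: [446.9, -62.7, 168.6]
eef_rot: [3.14, -0.001, -0.329]
wrist_force: [0.0, 0.4, 0.1]
finger_gap: 18.7
14.025 [446.9 -62.7 168.6] [ 3.14e+00 -1.00e-03 -3.29e-01] [-0.22  0.12  1.83 -0.    1.19  1.68] 18.7 [0.  0.4 0.1]
318.8 204.0
```

View pics/c10o.png

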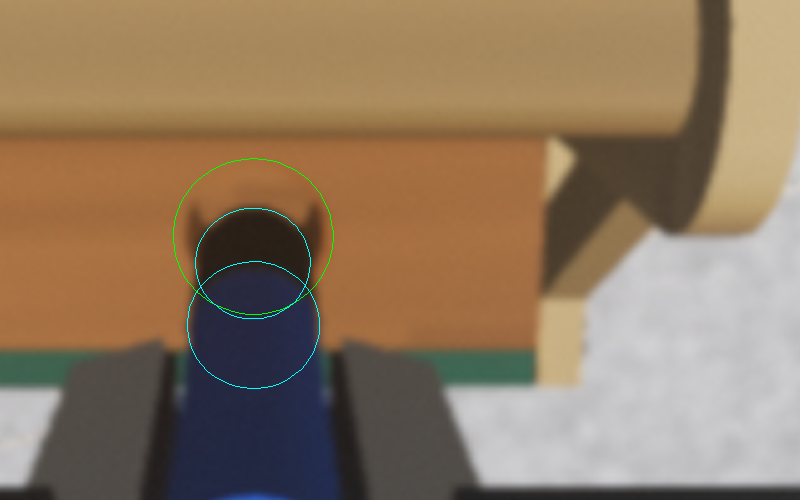

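View pics/c10.png

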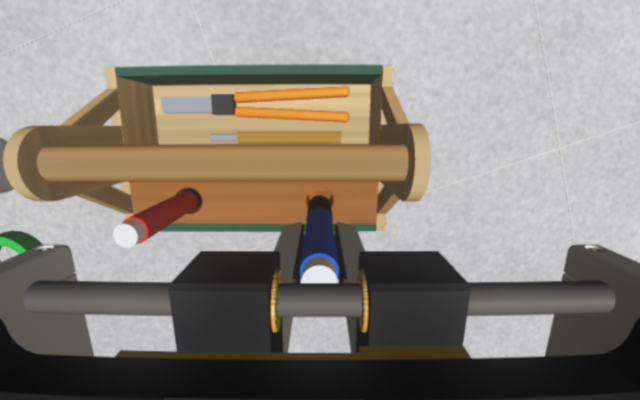

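```bash
python3 -m inch '{"grip":[-1,-1,-1,-1,-1,-1,-1],"travel":[[-0.02,0.02,-1],[-0.02,0.02,-2],[-0.02,0.02,-3],[-0.02,0.02,-4],[-0.02,0.02,-5],[-0.02,0.02,-5.5],[-0.02,0.02,-5.5]],"turn":[[0,0,0],[0,0,0],[0,0,0],[0,0,0],[0,0,0],[0,0,0],[0,0,0]]}'
python3 look.py c11
```

```text
clock: 14.95
eef_pos: [446.8, -62.5, 113.7]
eef_rot: [3.14, -0.002, -0.329]
wrist_force: [0.5, 0.4, 0.2]
finger_gap: 18.8
14.95 [446.8 -62.5 113.7] [ 3.14e+00 -2.00e-03 -3.29e-01] [-0.22  0.19  1.89 -0.    1.06  1.68] 18.8 [0.5 0.4 0.2]
```

View pics/c11.png

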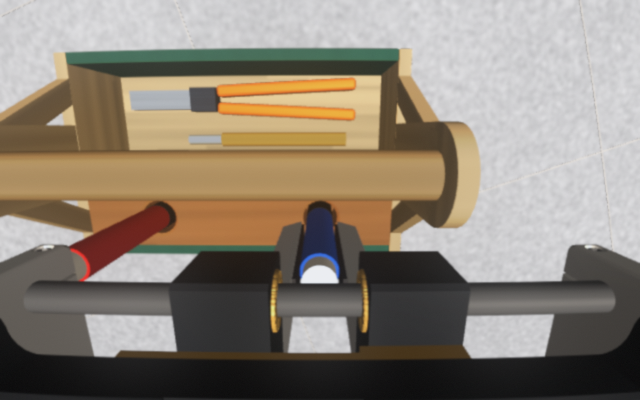

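```bash
python3 -m inch '{"grip":[-0.5,-0.3,-0.1,-0.1,-0.1,-0.1,-0.1,-0.1,-0.1,-0.1],"travel":[[0,0,0],[0,0,0],[0,0,0],[0,0,0],[0,0,1],[0,0,4],[0,0,8],[0,0,12],[0,0,14],[0,0,14]],"turn":[[0,0,0],[0,0,0],[0,0,0],[0,0,0],[0,0,0],[0,0,0],[0,0,0],[0,0,0],[0,0,0],[0,0,0]]}'
python3 look.py c12
```

```text
clock: 16.25
eef_pos: [447.4, -62.6, 255.6]
eef_rot: [3.141, -0.005, -0.328]
wrist_force: [-0.3, -0.2, -0.3]
finger_gap: 42.2
16.25 [447.4 -62.6 255.6] [ 3.141 -0.005 -0.328] [-0.22  0.04  1.71 -0.    1.39  1.68] 42.2 [-0.3 -0.2 -0.3]
```

View pics/c12.png

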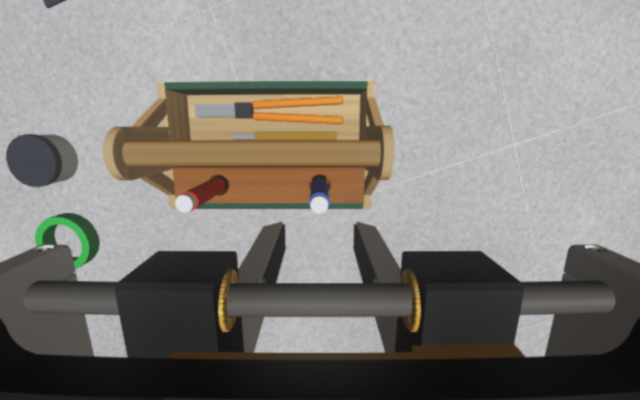

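```bash
python3 -m inch '{"grip":[0.2,0.2,0.2,0.2,0.2,0.2,0.2,0.2,0.2,0.2],"travel":[[0.5,0.4,1],[1.2,1,1],[2,1.5,1],[3,2,1],[3.8,2.6,1],[4.6,3.2,1],[5.4,3.8,1],[6.1,4.4,1],[6.1,4.4,1],[6.1,4.4,1]],"turn":[[0,0,8],[0,0,18],[0,0,28],[0,0,38],[0,0,48],[0,0,58],[0,0,68],[0,0,78],[0,0,86],[0,0,89.8]]}'
python3 -m inch '{"grip":[0.2,0.2,0.2],"travel":[[0,0,0],[0,0,0],[0,0,0]],"turn":[[0,0,0],[0,0,0],[0,0,0]]}'
python3 look.py c13
```

```text
clock: 17.55
eef_pos: [507.6, -18.4, 262.7]
eef_rot: [-3.141, -0.003, 1.242]
wrist_force: [0.5, 0.0, -0.1]
finger_gap: 56.0
clock: 17.92
eef_pos: [507.5, -18.4, 262.5]
eef_rot: [-3.14, -0.003, 1.241]
wrist_force: [0.8, 0.5, -0.1]
finger_gap: 56.5
17.925 [507.5 -18.4 262.5] [-3.140e+00 -3.000e-03  1.241e+00] [-0.11  0.17  1.55  0.    1.42  0.22] 56.5 [ 0.8  0.5 -0.1]
```

View pics/c13.png

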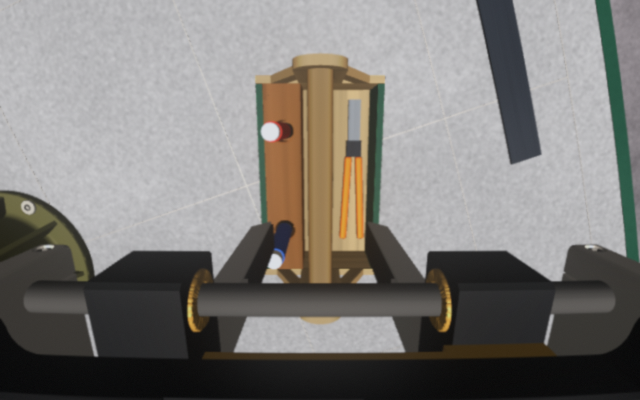

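Run:
```python
from h import *
c=np.load("pics/c13_c.npy",allow_pickle=True).item(); d=np.load("pics/c13_d.npy"); p=cv2.imread("pics/c13.png")
x,y,yaw=508.6,-18.1,-.331
R=np.array([[np.cos(yaw),-np.sin(yaw),0],[np.sin(yaw),np.cos(yaw),0],[0,0,1]])
big=cv2.resize(p[40:340,180:460],None,fx=2.8,fy=2,interpolation=cv2.INTER_CUBIC)
def dr(P,col):
    q=(proj(c,np.array(P)@R.T+[x,y,0])-[180,40])*[2.8,2]; cv2.polylines(big,[q.astype(int).reshape(-1,1,2)],True,col,1)
dr([[-12,116,150],[12,116,150],[12,-116,150],[-12,-116,150]],(0,255,0))
dr([[-75,125,70],[75,125,70],[75,-125,70],[-75,-125,70]],(255,0,255))
cv2.imwrite("pics/c13o.png",big)
P=cloud(c,d); Q=(P[...]-[x,y,0])@R
print("handle x profile")
for yy in (20,40,60,80,100):
    m=(abs(Q[...,1]-yy)<6)&(Q[...,2]>140)&(Q[...,2]<172)&(abs(Q[...,0])<30); 
    print(yy,m.sum(),np.round([Q[m][:,0].min(),Q[m][:,0].max(),np.percentile(Q[m][:,2],95)],1) if m.any() else "")
m=(Q[...,2]>163)&(Q[...,2]<185)&(abs(Q[...,0])<30)&(Q[...,1]>60); print(np.round(np.percentile(Q[m][:,1],[2,50,98]),1))
```

```text
handle x profile
20 310 [-10.8  12.2 163.4]
40 315 [-10.7  11.9 163.5]
60 346 [-10.5  11.9 163.3]
80 346 [-10.4  11.6 163.5]
100 368 [-11.3  11.4 163.7]
[ 67.1 117.9 124.8]
```

View pics/c13o.png

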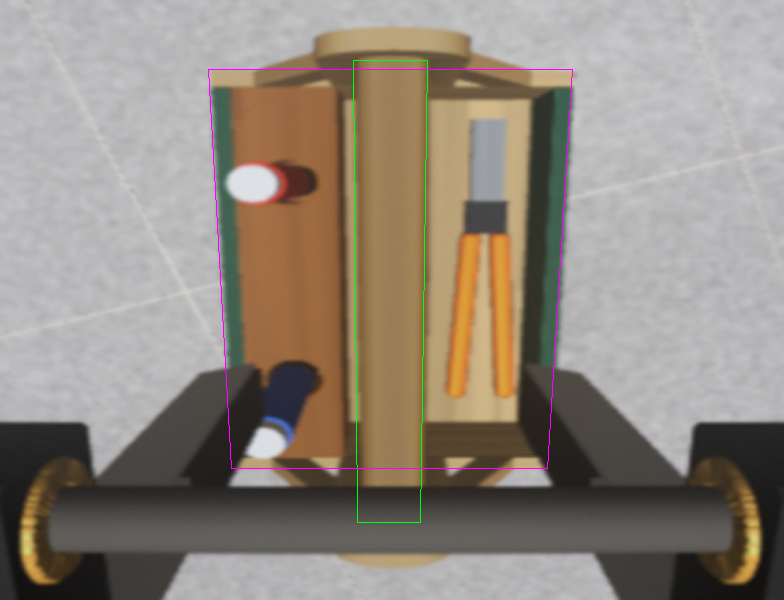

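```bash
python3 -m inch '{"grip":[0.2,0.2,0.2,0.2,0.2,0.2,0.2],"travel":[[0.15,0,-2],[0.15,0,-6],[0.15,0,-9.5],[0.15,0,-12],[0.15,0,-13.2],[0.15,0,-13.2],[0.15,0,-13.2]],"turn":[[0,0,0],[0,0,0],[0,0,0],[0,0,0],[0,0,0],[0,0,0],[0,0,0]]}'
python3 look.py c14
```

```text
clock: 18.85
eef_pos: [509.6, -18.5, 131.7]
eef_rot: [3.141, -0.003, 1.241]
wrist_force: [0.5, -0.9, -0.3]
finger_gap: 56.3
18.85 [509.6 -18.5 131.7] [ 3.141e+00 -3.000e-03  1.241e+00] [-0.11  0.29  1.72  0.    1.13  0.22] 56.3 [ 0.5 -0.9 -0.3]
```

View pics/c14.png

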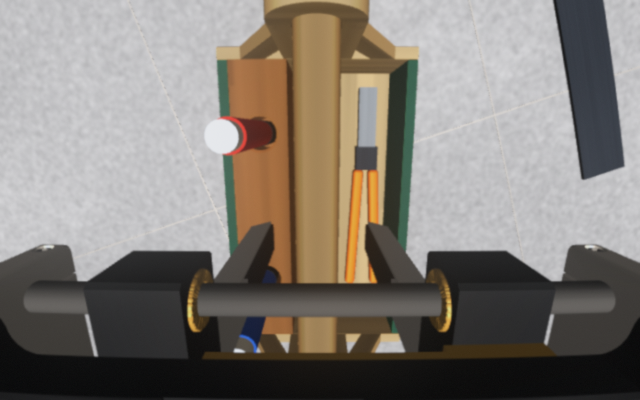

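```bash
python3 -m inch '{"grip":[0,-0.2,-1,-1,-1,-1,-1,-1],"travel":[[0,0,0],[0,0,0],[0,0,0],[0,0,0],[0,0,0],[0,0,0],[0,0,0],[0,0,0]],"turn":[[0,0,0],[0,0,0],[0,0,0],[0,0,0],[0,0,0],[0,0,0],[0,0,0],[0,0,0]]}' 55
python3 look.py c15
```

```text
clock: 19.9
eef_pos: [509.4, -18.4, 131.7]
eef_rot: [3.142, -0.003, 1.241]
wrist_force: [-4.2, 1.1, 2.4]
finger_gap: 22.7
19.9 [509.4 -18.4 131.7] [ 3.142e+00 -3.000e-03  1.241e+00] [-0.11  0.29  1.72  0.    1.13  0.22] 22.7 [-4.2  1.1  2.4]
```

View pics/c15.png

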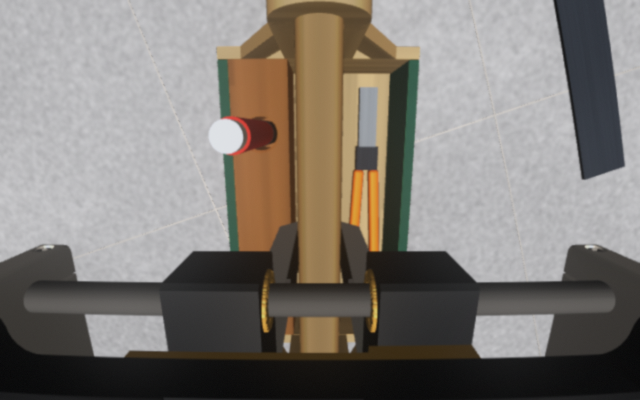

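```bash
python3 -m inch '{"grip":[-1,-1,-1,-1,-1,-1,-1,-1],"travel":[[0,0,0.2],[0,0,0.6],[0,0,1.1],[0,0,1.6],[0,0,1.9],[0,0,2],[0,0,2],[0,0,2]],"turn":[[0,0,0],[0,0,0],[0,0,0],[0,0,0],[0,0,0],[0,0,0],[0,0,0],[0,0,0]]}' 60
python3 look.py c16
python3 - <<'E'
from h import *
p,d=manip.camera("scene"); cv2.imwrite("pics/s16.png",cv2.resize(p[110:250,200:400,::-1],None,fx=4,fy=4,interpolation=cv2.INTER_CUBIC)); print(manip.read_state()['moment'])
E
```

```text
clock: 20.95
eef_pos: [509.3, -18.4, 151.5]
eef_rot: [-3.141, -0.003, 1.242]
wrist_force: [0.7, -0.8, -7.6]
finger_gap: 22.9
20.95 [509.3 -18.4 151.5] [-3.141e+00 -3.000e-03  1.242e+00] [-0.11  0.26  1.7   0.    1.18  0.22] 22.9 [ 0.7 -0.8 -7.6]
[-0.05817969 -0.07332029 -0.00484534]
```

View pics/c16.png

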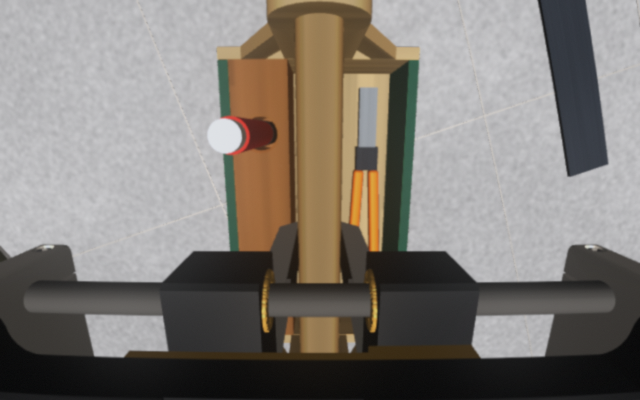

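View pics/s16.png

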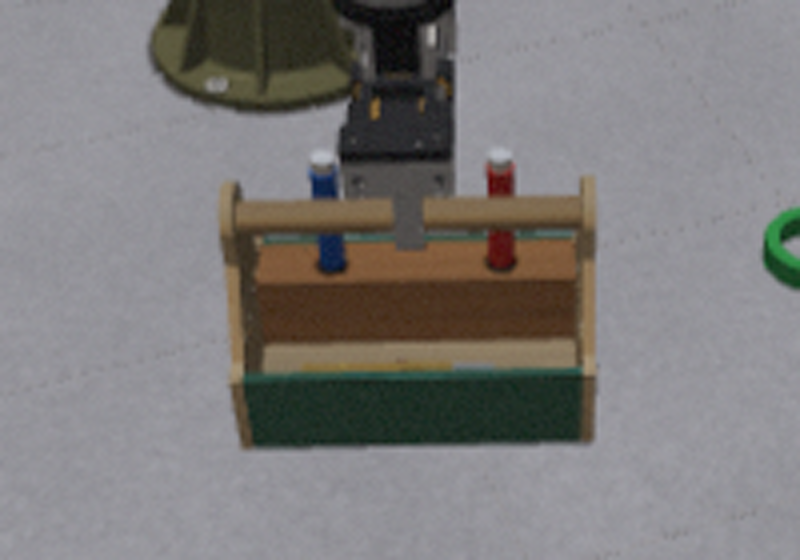

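```bash
python3 -m inch '{"grip":[-1,-1,-1,-1,-1,-1,-1,-1,-1,-1],"travel":[[0,0,0.3],[0,0,1],[0,0,2],[0,0,3],[0,0,4],[0,0,5],[0,0,6],[0,0,6.8],[0,0,7],[0,0,7]],"turn":[[0,0,0],[0,0,0],[0,0,0],[0,0,0],[0,0,0],[0,0,0],[0,0,0],[0,0,0],[0,0,0],[0,0,0]]}' 60
python3 -m inch '{"grip":[-1,-1,-1,-1],"travel":[[0,0,0],[0,0,0],[0,0,0],[0,0,0]],"turn":[[0,0,0],[0,0,0],[0,0,0],[0,0,0]]}' 60
python3 look.py c17
python3 - <<'E'
from h import *
s=manip.read_state(); print(s['clock'],s['eef_pos'],s['qd'].round(4),s['moment'])
p,d=manip.camera("scene"); c=manip.calibration("scene"); cv2.imwrite("pics/s17.png",cv2.resize(p[100:250,200:400,::-1],None,fx=4,fy=4,interpolation=cv2.INTER_CUBIC))
cw=np.load("pics/c17_c.npy",allow_pickle=True).item(); dw=np.load("pics/c17_d.npy")
yaw=-.331; R=np.array([[np.cos(yaw),-np.sin(yaw),0],[np.sin(yaw),np.cos(yaw),0],[0,0,1]])
for nm,cc,dd in [("wrist",cw,dw),("scene",c,d)]:
    Q=(cloud(cc,dd)-[509,-18.2,0])@R
    m=(abs(Q[...,0]+45)<20)&(abs(Q[...,1])<110)&(Q[...,2]>140)&(Q[...,2]<185)
    A=Q[m]
    for _ in range(3):
        M=np.c_[A[:,:2],np.ones(len(A))]; k=np.linalg.lstsq(M,A[:,2],rcond=None)[0]; r=A[:,2]-M@k; A=A[abs(r)<4]
    print(nm,"block top",len(A),"slopes x,y (deg)",np.degrees(k[:2]).round(2),"z at centre of block",(k@[-45,0,1]).round(1))
E
```

```text
clock: 22.3
eef_pos: [509.3, -18.4, 221.4]
eef_rot: [-3.141, -0.003, 1.242]
wrist_force: [0.1, 0.5, -7.1]
finger_gap: 22.6
clock: 22.8
eef_pos: [509.2, -18.4, 221.4]
eef_rot: [-3.141, -0.003, 1.242]
wrist_force: [-0.7, 0.3, -6.6]
finger_gap: 22.7
22.8 [509.2 -18.4 221.4] [-3.141e+00 -3.000e-03  1.242e+00] [-0.11  0.2   1.61  0.    1.33  0.22] 22.7 [-0.7  0.3 -6.6]
22.85 [509.26639758 -18.37117319 221.38979939] [ 0.0003  0.0002  0.0003  0.0005  0.0006 -0.0005] [-0.07637298 -0.10522526  0.0049659 ]
wrist block top 7761 slopes x,y (deg) [-0.5  -0.11] z at centre of block 161.5
scene block top 613 slopes x,y (deg) [-0.16 -0.08] z at centre of block 159.4
```

View pics/c17.png

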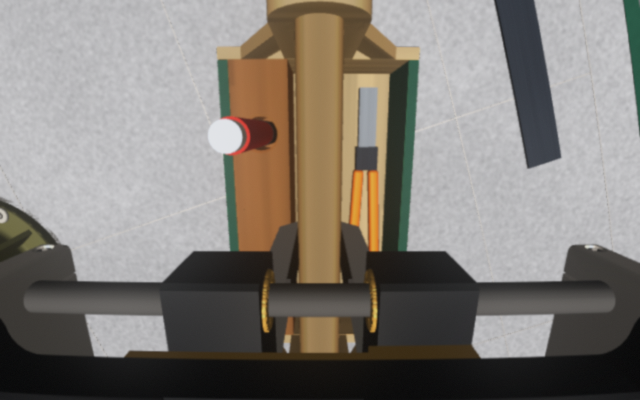

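View pics/s17.png

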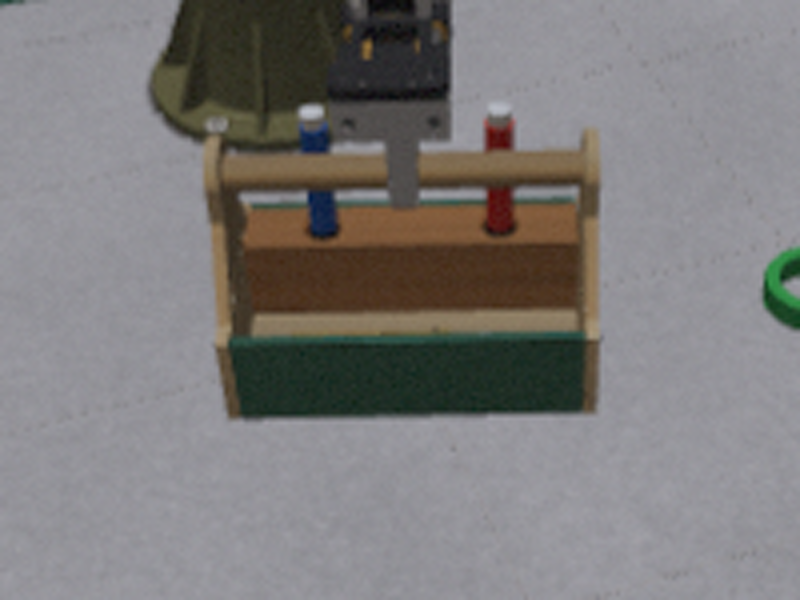

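Tote is level (within about 0.5°) and roughly 90 mm up. Both markers stand in their sockets, and the arm is still. Handing in.

```bash
python3 -c "
from cell import manip
print(manip.sign_off())"
```

```text
the job is handed in; nothing more can be done
None
```

The tote is packed, and the arm is holding it up by the round handle, ready for you to slide the pattern sheet under. With the tote on the table, I lowered the red marker into the left socket and the blue one into the right, both cap down. I then gripped the middle of the handle at 60 N, lifted straight up and handed in at about 23 s.

- **Clearance:** the underside is about 90 mm above the table. The arm rose 89.7 mm, and the two cameras put the block's top at 159 and 161 mm, which leaves 89 to 91 mm.
- **Level:** the cameras disagree slightly on the tilt. The block's top slopes 0.5° by the wrist camera and 0.2° by the scene camera.
- **Stillness and load:** the joints were at rest. The load read 6.6 to 7.6 N against about 7.5 N expected, so the tote hung entirely from the gripper.
- **Markers:** both stand upright in their sockets in the last scene picture.
- **Tape roll, tin and square:** I never moved near them, but I did not measure them again at the end.
- **Grip reading:** the finger gap on the handle read 22.7 mm rather than 24 mm. It stayed steady through the lift.

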